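# Take a hardness reading on nested rubber foot cups

## Robot

A 6-joint arm with a two-finger parallel gripper is mounted at the origin on a cart in front of the work surface, level with it; the furniture and walls round the work are solid. World frame = base frame: x ahead of the robot, y to its left, z up, the work surface at z = 0. Lengths are in m, angles in rad, forces in N, time in s.
With the tool pointing down it reaches from about 0.375 to 0.975 m from the base axis. Payload 3.8 kg.
Tool frame: the origin (TCP) lies at the very end of the fingers, on their centre line; the grasp point (between the pads) lies 19 mm behind it; z points along the fingers, y is the line along which they close (so a half turn about z gives the same grasp; the last joint's range is limited). The gripper opens to 85 mm and grips with 20 to 120 N. Pads are 22 mm wide; open, the fingers measure 114 mm over their backs; the gripper's body (76 mm by 85 mm) begins 54 mm behind the grasp point. The pads swing forward as they close: fully open they stand 13 mm farther back than shut.
Start: joints at [1.068, 0.264, 1.604, -0, 1.274, -0.037], TCP at [0.303, 0.603, 0.231] pointing down, gripper open.
Joint ranges: [-2.63, 2.63], [-0.94, 2.18], [0.31, 2.57], [-1.31, 4.45], [0, 2.66], [-2.55, 2.55]. Speed limits (rad/s): [2.57, 2.57, 3.14, 3.14, 3.14, 3.14].

## Interface

Orientations are given as a rotation vector (axis times angle).
In Python, from workcell import bot gives the robot as it stands. The module is installed in compiled form; this text tells all that it offers.
- The arm moves only by the shell command python3 -m jog 'ROWS' [OPENING] [FORCE]. ROWS is a JSON list of rows, 1 to 5 of them, each of 4 numbers: dx, dy, dz in m, then a turn about the tool's z in rad; each row shifts and turns the commanded pose from where the row before left it, along the tool's axes as they then stand; what a row does not reach is not made up. A row lasts 1/8 s, in which the tool goes at most 0.0625 m and 0.188 rad, less where a joint would pass 70% of its speed; a pose out of reach is approached as far as the arm can. OPENING is the opening from 0.0 (shut) to 1.0 (fully open), set as the command begins (- or left out keeps the last). The fingers move at their own pace and stop on an object; FORCE is the grip in N (left out, the last holds). Time passes only in rows, so rows that do not move let the fingers close. It prints the time, the measured TCP pose, the force, the opening and the grip force at its end.
- bot.read_state(): the state, without advancing time (a new reading comes with each control period).
- bot.read_camera(name): name is "scene" or "top" or "wrist"; returns the picture (400x640x3 uint8, red, green, blue); there is no depth.
- bot.camera_info(name): a dict with "intrinsics" (3x3 intrinsics, pixels), "k1" (the pictures are not rectified: a ray, as slopes to the right and down, at radius r is drawn at 1 + k1 r^2 times it, then the intrinsics apply), "extrinsics" (4x4, takes a point from camera to world coordinates). Camera axes: x right, y down, z forward; pixel columns grow to the right and rows downward; lengths in m; the calibration is good to about 2 mm. A picture is of the moment at which its call begins: read the wrist's pose just before it. camera_info takes no time and is no camera call; for the wrist camera it gives the pose at the moment of the call.
- bot.finish_job(): hands the job in; it is judged then, once.
Trained networks look in the newest picture that a camera, given by its name, has taken for a name from the list of things; names that differ only in an ending like _2 or _b are one class to them, and where a whole thing is asked for, a point or a joint stands for the part that bears it (a point fixed in the world has none). Each returns a list of dicts, best first, with "conf" (0 to 1); they miss things now and then, are a little off and sometimes report something else, mostly with a low value. They report only what shows in the picture. A call takes as long as a camera call.
- bot.search_frame(camera, thing): "box" ([left, top, right, bottom] in pixels, round what is visible of it).
- bot.regions_of(camera, thing): "pixels" (400x640 bool, what is visible of it) and "box" ([left, top, right, bottom] in pixels, round what is visible of it).
- bot.spot_point(camera, thing): "pixel" ([row, column] in pixels: a listed point, or the origin of a listed thing).
The state is a dict: "time": time; "q": joint angles; "joint_vel": joint speeds; "joint_torque": joint torques, N m; "tool_pos": TCP position; "tcp_rot": TCP orientation; "wrist_force": force on the tool from outside, world axes, zero at the start; "torque": the same for the moment, N m; "width": opening from 0.0 (shut) to 1.0 (fully open); "grip_force": force on a finger pad.
Only numpy, scipy, OpenCV 4.12 (cv2) and the standard library are available. Lean on these libraries where they do the work, as an engineer would, in place of code of your own. Each camera call takes 0.05 s, during which the arm holds its last target. There are 200 camera calls.

## Task

Check the hardness of the rubber foot cups: one pad alone is too thin for a true reading, so fit the plain cup, mouth down, fully home over the steel former, then nest the cup with the chalk ring fully home over it. Then lift the hardness tester out of its stand and, holding it upright, press its foot gently down flush on the rubber inside the chalk ring, so that its sprung pin is pushed home. Finish still holding the tester there, upright and lightly pressed, without letting go; leave the other things on the table where they lie.

Things in the scene. Friction and masses are not known exactly. Their poses are not given: they have to be found in the camera images.
- cup_plain: plain black rubber foot cup, loose, 70 g, mouth down, pad unmarked. Solid round pad on top, diameter 54, upright sides 24.5 to 34 above the rim (grip here); below, a flared skirt, 62 across at its shoulder (23 above the rim), 80 at the rim. Cavity 20 deep, 74 wide at the mouth, 58 at its flat roof; pad 14 thick. All mm. Origin: centre of the rim plane, z up through the pad
- cup_ringed: second rubber foot cup of the same shape and size as cup_plain, also mouth down, told by a thin white chalk ring drawn on top of its pad. Nested home over the other cup it sits 14 mm higher than that one (pad on pad, about 2 mm play all round). Origin and axes as for cup_plain; the ring lies 8 mm off the axis toward its own +x
- ring_center (a point): centre of the chalk ring (inner diameter 28 mm) on top of the ringed cup's pad, z = the pad's top face; the tester's 18 mm foot goes here
- former_top (a point): centre of the flat top of the fixed steel former: a plug 54 mm in diameter, 26 mm high, on a round flange 100 mm in diameter and 8 mm thick; its top is 34 mm above the table. A cup fully home over it has its roof on this top, so the cup's origin is 20 mm below this point (about 2 mm play all round)
- stand: fixed wooden block, 64 x 84 x 58 mm (x, y, z), with an upright through hole 22 mm in diameter in the middle, in which the tester hangs (its shoulders rest on the block's top), and an empty 8 mm hole near a corner. Origin: centre of its underside
- tester: pocket hardness tester, loose, 170 g, hanging upright in the stand: grey box body 28 x 44 x 60 mm (own x, y, z), 46 to 106 mm above the foot, over a steel nose 18 mm in diameter that ends in the flat foot. Display on its -x side; grip the ribbed sides, 44 mm apart along own y, 20 mm below the top. Lift 55 mm to clear the stand. Origin: centre of the foot's underside, z up along the tester
- tester_foot (a point): centre of the flat underside of the tester's foot (the same point as the origin of tester), 12 mm above the table while it hangs in the stand; the sprung pin sticks out 5 mm below it
- indenter (a joint): travel of the tester's sprung pin (5 mm in diameter) into the foot, m: 0 = free, sticking out 5 mm; 0.005 = pushed in level with the foot, which then rests flush. The spring takes about 1 N to start and 5.6 N when fully in; beyond that the foot meets the rubber hard
- pattern_weight: bystander: grey cast pattern weight with a knob, 72 mm across, 52 mm high, heavy, stays put
- tape_roll: bystander: roll of adhesive tape lying flat, 104 mm across, 25 mm high, loose
- bone_folder: bystander: cream flat bone folder with round ends, 24 x 100 x 8 mm, loose
- cut_wedge: bystander: dark wooden wedge, 36 x 100 x 30 mm, loose
- blue_clip: bystander: blue spring clip, 32 x 54 x 29 mm, loose

How it is judged:
By the outcome, as a careful person would: the job done as asked, in the order asked, and still so for the second after the job is handed in, while the arm keeps its last pose, push and grip.
It also fails if it takes over 67 s, if anything falls off the work surface, if the arm or the gripper's body presses on something with over 40 N, if the wrist force passes 120 N, or if a joint passes its speed limit or range.

## Working session

There is one attempt and no reset: what is moved stays moved. The work goes in short steps, Python scripts to look and compute and a shell command to move; the robot and the scene stay as the last step left them, time stands still between calls to the robot, and variables do not carry over. Pictures are saved under pics/ and viewed, at most 10 in all, crops included, and the job is handed in when it is done.

```bash
mkdir -p pics; cat > h.py <<'E'
import numpy as np, cv2
from workcell import bot
from scipy.spatial.transform import Rotation as R
def ray(info,px):  # px (row,col)
    K=np.array(info["intrinsics"]);k1=info["k1"];T=np.array(info["extrinsics"])
    d=cv2.undistortPoints(np.array([[[px[1],px[0]]]],float),K,np.array([k1,0,0,0.]))[0,0]
    v=T[:3,:3]@np.array([d[0],d[1],1]); return T[:3,3],v
def at(info,px,z):
    o,v=ray(info,px); return o+v*(z-o[2])/v[2]
def proj(info,P):
    K=np.array(info["intrinsics"]);T=np.linalg.inv(np.array(info["extrinsics"]))
    p=cv2.projectPoints(np.array([P],float),cv2.Rodrigues(T[:3,:3])[0],T[:3,3],K,np.array([info["k1"],0,0,0.]))[0][0,0]
    return p[::-1]
def snap(c,n=None):
    i=bot.camera_info(c);im=bot.read_camera(c)
    if n: cv2.imwrite(f"pics/{n}.png",im[:,:,::-1])
    return i,im
def totool(dw):
    s=bot.read_state(); return R.from_rotvec(s["tcp_rot"]).inv().apply(dw)
E
python3 - <<'E'
from h import *
np.set_printoptions(precision=4,suppress=True)
s=bot.read_state();print(s["tool_pos"],s["tcp_rot"],s["width"],R.from_rotvec(s["tcp_rot"]).as_matrix())
for c in("top","scene","wrist"):
    i,im=snap(c,c+"0");print(c,i["extrinsics"])
    for t,z in(("cup_plain",0),("cup_ringed",0),("ring_center",.034),("former_top",.034),("stand",0),("tester",.012)):
        for r in bot.spot_point(c,t)[:2]:print(t,round(r["conf"],2),r["pixel"],at(i,r["pixel"],z))
E
```

```text
[0.3028 0.6025 0.23  ] [-0.7249 -3.0562  0.0034] 0.9974780255373763 [[-0.8935  0.4491 -0.0011]
 [ 0.4491  0.8935 -0.002 ]
 [ 0.0001 -0.0022 -1.    ]]
top [[ 0.0188 -0.9963  0.0841  0.453 ]
 [-0.9998 -0.0196 -0.0094  0.0951]
 [ 0.0111 -0.0839 -0.9964  1.0961]
 [ 0.      0.      0.      1.    ]]
cup_plain 0.83 [237.8, 285.6] [0.4458 0.1873 0.    ]
cup_ringed 0.76 [189.6, 285.0] [0.5867 0.1928 0.    ]
ring_center 0.81 [188.1, 284.3] [0.5868 0.1919 0.034 ]
former_top 0.81 [224.9, 365.4] [ 0.4866 -0.0401  0.034 ]
stand 0.73 [239.9, 410.1] [ 0.4466 -0.1751  0.    ]
tester 0.72 [237.7, 412.2] [ 0.4531 -0.1782  0.012 ]
scene [[ 0.753  -0.4771  0.4532  0.0693]
 [-0.6578 -0.5634  0.4999 -0.4123]
 [ 0.0168 -0.6745 -0.7381  0.7922]
 [ 0.      0.      0.      1.    ]]
cup_plain 0.85 [198.2, 268.6] [0.4544 0.1984 0.    ]
cup_ringed 0.64 [177.5, 305.3] [0.5813 0.1948 0.    ]
ring_center 0.95 [171.1, 304.6] [0.574  0.1892 0.034 ]
ring_center 0.62 [278.6, 310.4] [ 0.3659 -0.0773  0.034 ]
former_top 0.96 [236.2, 332.3] [ 0.4806 -0.0242  0.034 ]
former_top 0.33 [294.2, 367.2] [ 0.4332 -0.1844  0.034 ]
stand 0.94 [294.0, 369.6] [ 0.454  -0.1774  0.    ]
tester 0.97 [293.5, 367.6] [ 0.4457 -0.1772  0.012 ]
wrist [[ 0.4499  0.8577  0.249   0.2399]
 [ 0.8931 -0.4322 -0.1249  0.6352]
 [ 0.0005  0.2785 -0.9604  0.373 ]
 [ 0.      0.      0.      1.    ]]
cup_plain 0.69 [388.2, 118.2] [ 0.4539  0.1927 -0.    ]
```

```bash
python3 - <<'E'
import cv2
t=cv2.imread('pics/top0.png');cv2.imwrite('pics/top0c.png',cv2.resize(t[130:330,200:460],None,fx=3,fy=3,interpolation=2))
E
```

```text
(no output)
```

View pics/top0c.png

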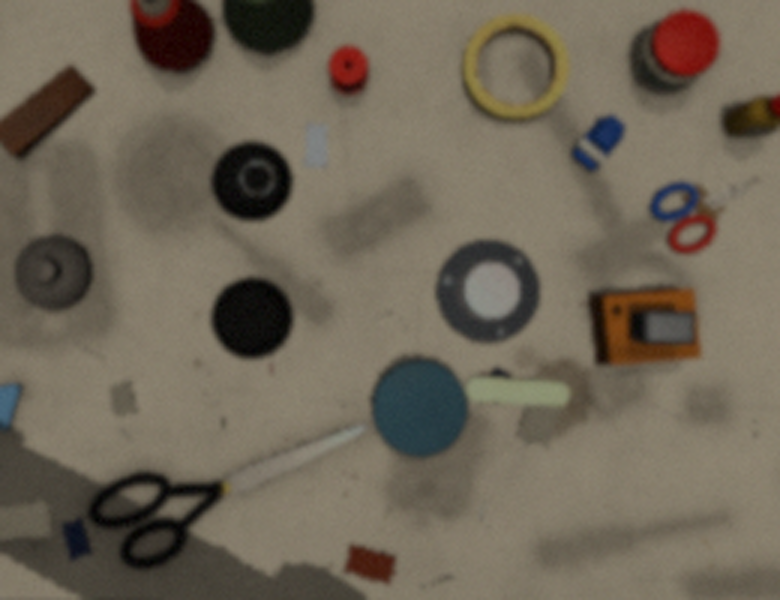

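View pics/scene0.png

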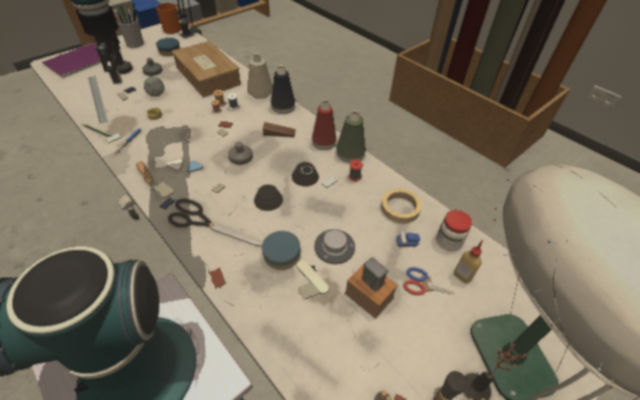

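The top picture shows the plain cup at pixel (235,284), the ringed cup at (190,284), the former at (227,363) and the stand with the tester at (239,415). They all lie clear of one another. The scene picture agrees, and also shows a white lamp shade at the right edge. I'll go to the plain cup and refine its position with the wrist camera.

```bash
python3 -m jog '[[-0.045,-0.043,0,0],[-0.045,-0.043,0,0],[-0.045,-0.043,0,0],[-0.045,-0.043,0,0],[-0.045,-0.043,0,0]]' 1.0 20
python3 -m jog '[[-0.045,-0.043,0,0],[-0.045,-0.043,0,0],[0,0,0,-0.155],[0,0,0,-0.155],[0,0,0,-0.155]]'
python3 - <<'E'
from h import *
np.set_printoptions(precision=4,suppress=True)
s=bot.read_state();print(s["tool_pos"],s["wrist_force"],R.from_rotvec(s["tcp_rot"]).as_matrix())
for c in("wrist","top","scene"):
    i,im=snap(c,c+"1")
    for t,z in(("cup_plain",0),("cup_ringed",0),("ring_center",.034),("former_top",.034),("stand",0)):
        for r in bot.spot_point(c,t)[:1]:print(c,t,round(r["conf"],2),r["pixel"],at(i,r["pixel"],z))
        for r in bot.regions_of(c,t)[:1]:
            m=r["pixels"];ys,xs=np.nonzero(m);print("  region",r["conf"],r["box"],m.sum(),at(i,((r["box"][1]+r["box"][3])/2,(r["box"][0]+r["box"][2])/2),z))
E
```

```text
time: 1.68
tool_pos: [0.4081, 0.3082, 0.2316]
tcp_rot: [0.724, 3.056, 0.001]
wrist_force: [0.5, 0.4, 0.5]
width: 1.001
grip_force: 0.0
time: 2.3
tool_pos: [0.4496, 0.1922, 0.2315]
tcp_rot: [-0.005, 3.141, 0.0]
wrist_force: [0.2, -0.2, -0.4]
width: 1.002
grip_force: 0.0
[0.4496 0.1922 0.2315] [ 0.1934 -0.1883 -0.4011] [[-1.     -0.0032  0.0004]
 [-0.0032  1.      0.0002]
 [-0.0004  0.0002 -1.    ]]
wrist cup_plain 0.79 [172.2, 324.0] [0.4509 0.1943 0.    ]
  region 0.87 [290.5, 138.4, 362.0, 208.4] 3792 [0.4522 0.1969 0.    ]
wrist cup_ringed 0.94 [275.8, 327.0] [0.581  0.1985 0.    ]
  region 0.64 [297.7, 250.5, 359.5, 314.1] 3073 [0.5901 0.2006 0.    ]
wrist ring_center 0.66 [292.8, 320.6] [0.5844 0.1908 0.034 ]
  region 0.72 [297.2, 252.1, 357.1, 312.3] 3036 [0.5707 0.1982 0.034 ]
wrist former_top 0.75 [203.6, 115.6] [ 0.4784 -0.0311  0.034 ]
  region 0.96 [89.7, 154.8, 173.3, 235.2] 5468 [ 0.4687 -0.0115  0.034 ]
wrist stand 0.97 [172.6, 15.1] [ 0.4498 -0.1773  0.    ]
  region 0.66 [1.8, 143.1, 52.6, 211.9] 2802 [ 0.4559 -0.1621  0.    ]
top cup_ringed 0.85 [190.3, 285.3] [0.5847
[... 439 characters left out ...]
, 249.3] 671 [ 0.4523 -0.1849  0.    ]
scene cup_plain 0.72 [198.8, 267.7] [0.4512 0.1982 0.    ]
  region 0.58 [252.6, 180.4, 287.1, 209.4] 602 [0.4642 0.2059 0.    ]
scene cup_ringed 0.64 [174.9, 305.7] [0.589  0.2022 0.    ]
  region 0.69 [396.0, 229.6, 422.2, 246.4] 297 [ 0.6413 -0.1351  0.    ]
scene ring_center 0.64 [171.4, 307.4] [0.5792 0.1833 0.034 ]
  region 0.82 [291.7, 165.0, 319.1, 187.8] 514 [0.5623 0.1719 0.034 ]
scene former_top 0.98 [235.4, 334.5] [ 0.4862 -0.0259  0.034 ]
  region 0.65 [311.8, 227.8, 355.8, 266.0] 1140 [ 0.4622 -0.0492  0.034 ]
scene stand 0.65 [294.8, 369.2] [ 0.4519 -0.1781  0.    ]
  region 0.65 [341.8, 266.2, 392.9, 315.7] 1301 [ 0.4556 -0.1689  0.    ]
```

View pics/wrist1.png

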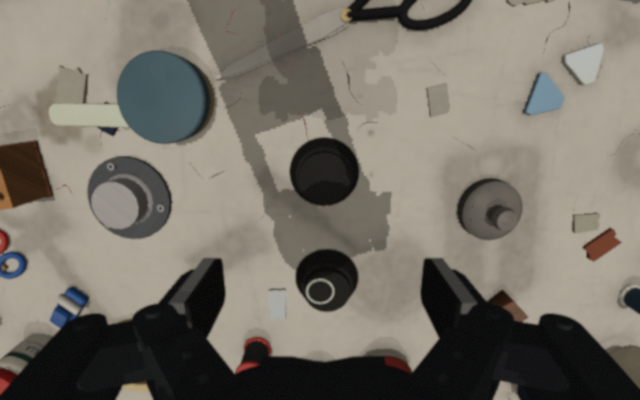

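The wrist picture shows the plain cup at (171,324), the ringed cup at (279,326) with its ring at (291,320), and the former's plug top at (205,116). I'll fit the known outlines to the picture to get better positions.

```bash
cat >> h.py <<'E'
from scipy.optimize import minimize
def sil(i,x,y,circs,up=4):
    pts=[];a=np.linspace(0,2*np.pi,40)
    for r,z in circs: pts+=[(x+r*np.cos(t),y+r*np.sin(t),z) for t in a]
    K=np.array(i["intrinsics"]);T=np.linalg.inv(np.array(i["extrinsics"]))
    p=cv2.projectPoints(np.array(pts,float),cv2.Rodrigues(T[:3,:3])[0],T[:3,3],K,np.array([i["k1"],0,0,0.]))[0]
    m=np.zeros((400,640),np.uint8);cv2.fillConvexPoly(m,np.round(cv2.convexHull(p.astype(np.float32))*16).astype(np.int32),255,cv2.LINE_AA,4)
    return m/255.
def fit(i,mask,x,y,circs):
    f=lambda p:-np.minimum(mask,s:=sil(i,p[0],p[1],circs)).sum()/np.maximum(mask,s).sum()
    r=minimize(f,[x,y],method="Nelder-Mead",options=dict(initial_simplex=[[x,y],[x+.01,y],[x,y+.01]],xatol=1e-4,fatol=1e-5))
    return r.x,-r.fun
def blob(m,i,P):
    n,l=cv2.connectedComponents(m.astype(np.uint8));r,c=np.round(proj(i,P)).astype(int);return cv2.morphologyEx((l==l[r,c]).astype(np.uint8),cv2.MORPH_CLOSE,np.ones((9,9)))*1.
CUP=[(.04,0),(.031,.023),(.027,.034)]
E
cat > m1.py <<'E'
from h import *
np.set_printoptions(precision=4,suppress=True)
i=bot.camera_info("wrist");im=cv2.imread("pics/wrist1.png");g=im.max(2).astype(float)
print([g[r,c] for r,c in((171,324),(160,324),(279,326),(205,116),(205,150),(225,120),(265,380),(120,280))])
for x,y in((.451,.195),(.585,.195)):
    for th in(38,50,60):
        m=blob(cv2.GaussianBlur(g,(0,0),.7)<th,i,(x,y+.02,.015));print(th,m.sum(),fit(i,m,x,y,CUP))
for th in(120,130,140):
    m=blob(g>th,i,(.483,-.033,.034));print(th,m.sum(),fit(i,m,.483,-.033,[(.027,.034)]))
E
python3 m1.py
```

```text
[np.float64(36.0), np.float64(35.0), np.float64(82.0), np.float64(150.0), np.float64(128.0), np.float64(150.0), np.float64(144.0), np.float64(112.0)]
38 3460.0 (array([0.4529, 0.1951]), np.float64(0.8645215545251124))
50 3546.0 (array([0.4526, 0.1951]), np.float64(0.8857143416893353))
60 3616.0 (array([0.4522, 0.195 ]), np.float64(0.9023519979795548))
38 1940.0 (array([0.5846, 0.1974]), np.float64(0.5915949744921755))
50 2106.0 (array([0.5845, 0.1974]), np.float64(0.6421399643434933))
60 2176.0 (array([0.5843, 0.1974]), np.float64(0.6629146480495799))
120 155655.0 (array([ 0.4805, -0.0361]), np.float64(0.011763627989116935))
130 152769.0 (array([ 0.4816, -0.0376]), np.float64(0.011809043072444328))
140 1565.0 (array([ 0.4807, -0.0335]), np.float64(0.846321576745883))
```

```bash
python3 -m jog '[[-0.003,0.003,0.06,0],[0,0,0.06,0],[0,0,0.06,0],[0,0,0,0]]' 0.78 20
python3 -m jog '[[0,0,0.005,0],[0,0,0.005,0],[0,0,0,0]]'
python3 - <<'E'
from h import *
snap("wrist","wrist2")
E
```

```text
time: 4.45
tool_pos: [0.4472, 0.1937, 0.0464]
tcp_rot: [-0.001, -3.13, 0.007]
wrist_force: [-1.2, -0.1, 0.3]
width: 0.779
grip_force: 0.0
time: 4.82
tool_pos: [0.4539, 0.1962, 0.0431]
tcp_rot: [0.001, 3.138, 0.002]
wrist_force: [-0.1, 0.6, 0.4]
width: 0.786
grip_force: 0.0
```

View pics/wrist2.png

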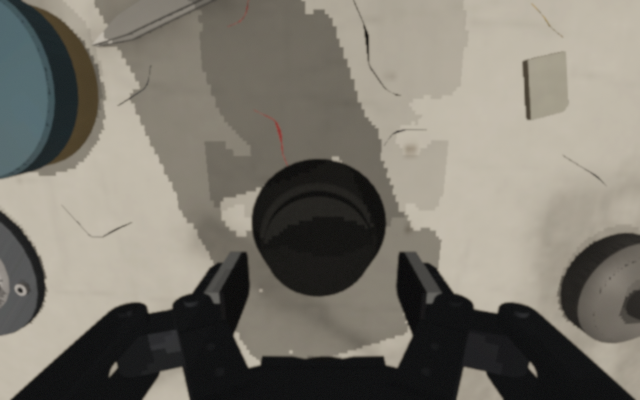

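The picture shows the fingers straddling the cup, with their tips at about (255,247) and (253,398). The cup is centred at column 320.

```bash
python3 - <<'E'
from h import *
np.set_printoptions(precision=4,suppress=True)
s=bot.read_state();i=bot.camera_info("wrist");print(s["tool_pos"])
M=R.from_rotvec(s["tcp_rot"]);t=np.array(s["tool_pos"])
for z in(0.01,0,-.005,-.01,-.019):
  for x in(-.011,.011):
    print(z,x,proj(i,t+M.apply([x,-.033,z])),proj(i,t+M.apply([x,.033,z])))
print(proj(i,(.4522,.195,.034)),proj(i,(.4522-.027,.195,.034)),proj(i,(.4522+.027,.195,.034)))
im=cv2.imread("pics/wrist2.png");g=cv2.GaussianBlur(im.max(2),(0,0),.7)
for th in(35,45,60):
    m=(g<th); m[262:]=False
    n,l=cv2.connectedComponents(m.astype(np.uint8));k=l==l[215,285]
    print(th,k.any(0).nonzero()[0][[0,-1]],k.any(1).nonzero()[0][[0,-1]])
for y in (.195-.04,.195+.04): print(proj(i,(.4522,y,0)))
print(proj(i,(.4122,.195,0)))
E
```

```text
[0.4537 0.1961 0.0429]
0.01 -0.011 [275.0504 256.4289] [274.9456 387.1731]
0.01 0.011 [234.4058 253.7343] [234.2903 389.7312]
0 -0.011 [285.1463 252.5261] [285.0378 390.9992]
0 0.011 [242.4462 249.4642] [242.3253 393.9122]
-0.005 -0.011 [290.65   250.4009] [290.5396 393.0827]
-0.005 0.011 [246.8512 247.1271] [246.7275 396.2008]
-0.01 -0.011 [296.494  248.1462] [296.3818 395.2933]
-0.01 0.011 [251.546 244.638] [251.4195 398.6382]
-0.019 -0.011 [307.9744 243.7225] [307.8591 399.6306]
-0.019 0.011 [260.8218 239.7254] [260.6902 403.449 ]
[253.3876 319.4041] [200.2835 319.152 ] [301.3617 319.6416]
35 [  0 639] [  0 399]
45 [253 384] [160 261]
60 [253 385] [159 261]
[228.8246 251.7764]
[228.5671 387.9477]
[160.8557 319.5691]
```

```bash
python3 -m jog '[[0.001,-0.001,0.01,0],[0,0,0.008,0],[0,0,0,0]]' 0.72 20
python3 -m jog '[[0,0,0.002,0],[0,0,0,0]]'
python3 -m jog '[[0,0,0.002,0],[0,0,0,0]]'
```

```text
time: 5.25
tool_pos: [0.4503, 0.1942, 0.0221]
tcp_rot: [-0.001, -3.139, 0.001]
wrist_force: [0.1, -0.6, 0.2]
width: 0.72
grip_force: 0.0
time: 5.5
tool_pos: [0.4514, 0.1947, 0.0212]
tcp_rot: [-0.001, -3.141, 0.0]
wrist_force: [-0.7, 0.3, -0.2]
width: 0.717
grip_force: 0.0
time: 5.75
tool_pos: [0.4514, 0.1947, 0.0192]
tcp_rot: [-0.001, -3.142, 0.0]
wrist_force: [-0.4, -0.1, -0.1]
width: 0.72
grip_force: 0.0
```

```bash
python3 -m jog '[[0,0,0.002,0],[0,0,0,0]]'
python3 -m jog '[[0,0,0.0015,0],[0,0,0,0]]'
```

```text
time: 6.0
tool_pos: [0.4517, 0.1948, 0.0175]
tcp_rot: [0.001, 3.141, 0.0]
wrist_force: [-0.0, -0.6, 1.3]
width: 0.72
grip_force: 0.8
time: 6.25
tool_pos: [0.4519, 0.1948, 0.017]
tcp_rot: [0.001, 3.141, -0.0]
wrist_force: [-2.4, -0.8, 11.4]
width: 0.72
grip_force: 5.0
```

```bash
python3 -m jog '[[0,0,-0.0045,0],[0,0,0,0]]'
python3 -m jog '[[0,0,0,0],[0,0,0,0],[0,0,0,0]]' 0.4 35
```

```text
time: 6.5
tool_pos: [0.4517, 0.1948, 0.0205]
tcp_rot: [0.001, 3.141, 0.0]
wrist_force: [-0.5, 0.1, 0.3]
width: 0.72
grip_force: 0.0
time: 6.88
tool_pos: [0.4514, 0.1947, 0.0206]
tcp_rot: [-0.001, -3.141, 0.0]
wrist_force: [-1.6, -0.9, 5.6]
width: 0.613
grip_force: 35.7
```

```bash
python3 -m jog '[[0,0,-0.02,0],[0,0,-0.06,0],[0,0,-0.05,0],[0,0,0,0]]'
python3 - <<'E'
from h import *
np.set_printoptions(precision=4,suppress=True)
s=bot.read_state();print(s["tool_pos"],s["wrist_force"],s["width"],s["grip_force"])
i,im=snap("wrist","wrist3")
for t,z in(("former_top",.034),("cup_plain",.13),("cup_ringed",0),("ring_center",.034)):
    for r in bot.spot_point("wrist",t)[:2]:print(t,round(r["conf"],2),r["pixel"],at(i,r["pixel"],z))
E
```

```text
time: 7.38
tool_pos: [0.4549, 0.196, 0.1551]
tcp_rot: [0.001, 3.132, 0.005]
wrist_force: [0.2, 0.4, -0.9]
width: 0.612
grip_force: 37.1
[0.4549 0.196  0.1551] [ 0.1735  0.3592 -0.8741] 0.6116134138160042 37.07009196281433
former_top 0.79 [225.6, 60.1] [ 0.4813 -0.0314  0.034 ]
cup_plain 0.67 [245.9, 323.2] [0.4567 0.1968 0.13  ]
ring_center 0.6 [328.4, 317.5] [0.5829 0.1919 0.034 ]
```

View pics/wrist3.png

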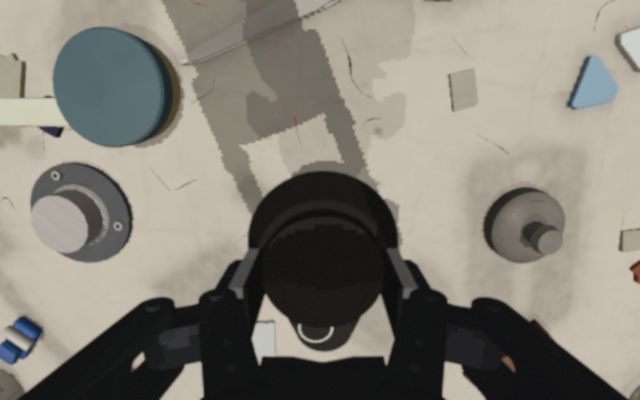

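The picture shows the plain cup held level at (245,323), and the former's plug top at (224,60). I'll move to a pose where the former shows fully beside the held cup.

```bash
python3 -m jog '[[-0.02,-0.057,0,0],[-0.02,-0.057,0,0],[-0.02,-0.057,0,0],[-0.02,-0.057,0,0],[0,0,0,0]]'
python3 - <<'E'
from h import *
np.set_printoptions(precision=4,suppress=True)
s=bot.read_state();print(s["tool_pos"],s["wrist_force"],s["width"],s["grip_force"])
i,im=snap("wrist","wrist4")
for k in range(2):
  if k: i,im=snap("wrist")
  for t,z in(("former_top",.034),("cup_plain",.130),("stand",0),("tester",.012)):
    for r in bot.spot_point("wrist",t)[:1]:print(t,round(r["conf"],2),r["pixel"],at(i,r["pixel"],z))
E
```

```text
time: 8.25
tool_pos: [0.5312, -0.0371, 0.1484]
tcp_rot: [-0.01, -3.139, 0.001]
wrist_force: [0.5, -0.0, -0.9]
width: 0.615
grip_force: 37.2
[ 0.5312 -0.0371  0.1484] [ 0.4513 -0.048  -0.8922] 0.6148996113504361 37.189589738845825
cup_plain 0.71 [245.6, 325.1] [ 0.5297 -0.0353  0.13  ]
stand 0.73 [97.0, 157.3] [ 0.4501 -0.1756  0.    ]
tester 0.96 [100.2, 148.7] [ 0.4529 -0.1774  0.012 ]
former_top 0.58 [136.2, 321.5] [ 0.4811 -0.0323  0.034 ]
cup_plain 0.61 [245.2, 324.7] [ 0.5288 -0.0305  0.13  ]
stand 0.64 [93.9, 150.9] [ 0.4474 -0.1766  0.    ]
tester 0.82 [99.5, 145.1] [ 0.4522 -0.176   0.012 ]
```

View pics/wrist4.png

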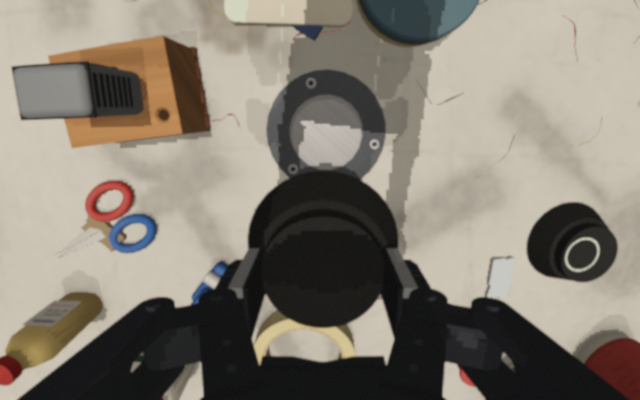

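The picture shows the plug top centred at about (131,325), the stand with the tester at upper left, and the cup in hand.

```bash
python3 - <<'E'
from h import *
np.set_printoptions(precision=4,suppress=True)
s=bot.read_state();print(s["tool_pos"],s["tcp_rot"]);i=bot.camera_info("wrist")
print(at(i,(131,325),.034),[proj(i,p) for p in((.454,-.0335,.034),(.508,-.0335,.034),(.481,-.0605,.034),(.481,-.0065,.034),(.481,.0165,.008),(.481,-.0835,.008),(.431,-.0335,.008))])
print([proj(i,(.532+dx,-.0345+dy,.148+.010)) for dx,dy in((-.027,0),(.027,0),(0,.027),(0,-.027))])
im=cv2.imread("pics/wrist4.png");g=im.max(2).astype(int);print(g[131,255:400:3]);print(g[60:175:3,340])
E
```

```text
[ 0.5311 -0.0324  0.1504] [-0.0014  3.1414 -0.    ]
[ 0.4785 -0.0301  0.034 ] [array([ 97.4565, 320.5146]), array([169.5575, 320.62  ]), array([134.4724, 284.9637]), array([134.4584, 356.1783]), array([132.0226, 380.6783]), array([132.0451, 260.8148]), array([ 68.4908, 320.6566])]
[array([216.3203, 316.682 ]), array([325.3398, 317.2936]), array([273.8265, 377.6458]), array([273.7823, 256.4131])]
[188 187 187 185 112  90  90  89  53  50  50  56  94 107 107 109 141 191
 194 194 194 191 190 193 191 191 193 191 191 191 188 188 189 187 185 167
  95  83  73  53  54  53  52  66 120 122 121 119 117]
[120 121 119 118  65  52  52  52  52  53  52  51  61  97 104 112 112 111
 108 108 109 110 177 191 191 189 189 185 185 183 181 183 181 182 180 153
  55  48  30]
```

```bash
python3 - <<'E'
from h import *
np.set_printoptions(precision=4,suppress=True)
bot.read_camera("wrist");i,im=snap("wrist","wrist5");print(bot.read_state()["tool_pos"])
g=im.max(2).astype(int)
print(g[131,250:400:2]);print(g[60:180:2,340])
m=blob((g<105),i,(.481,-.07,.008))
for r in bot.regions_of("wrist","former_top")[:1]:
    print(r["conf"],r["box"],fit(i,r["pixels"]*1.,.481,-.033,[(.05,0.0),(.05,.008),(.027,.034)]))
for r in bot.spot_point("wrist","former_top")[:1]: print(r["conf"],at(i,r["pixel"],.034))
c=(g>72)&(g<1000)
best=[]
e=cv2.Canny(cv2.GaussianBlur(g.astype(np.uint8),(0,0),1),40,100)>0
d=cv2.distanceTransform((~e).astype(np.uint8),cv2.DIST_L2,5)
a=np.linspace(0,2*np.pi,120)
K=np.array(i["intrinsics"]);T=np.linalg.inv(np.array(i["extrinsics"]))
def cost(p):
    P=np.concatenate([np.c_[p[0]+r*np.cos(a),p[1]+r*np.sin(a),0*a+z] for r,z in((.027,.034),(.05,.008))])
    q=cv2.projectPoints(P,cv2.Rodrigues(T[:3,:3])[0],T[:3,3],K,np.array([i["k1"],0,0,0.]))[0][:,0]
    ok=q[:,1]<165;q=q[ok]
    return np.minimum(cv2.remap(d,q[:,0].astype(np.float32),q[:,1].astype(np.float32),1),6).mean()
for x0 in((.481,-.033),(.478,-.036),(.484,-.030)):
    r=minimize(cost,x0,method="Nelder-Mead",options=dict(initial_simplex=[x0,(x0[0]+.004,x0[1]),(x0[0],x0[1]+.004)]));print(r.x,r.fun)
E
```

```text
[ 0.5312 -0.0328  0.1505]
[195 190 187 187 187 179 124  89  89  90  90  88  83  64  52  50  50  66
  97 106 107 107 108 108 108 107 143 191 193 193 194 192 189 189 191 193
 191 190 192 194 191 190 192 192 190 187 188 189 190 188 186 186 175 135
  99  90  85  84  83  83  83  84  83  81  88 144 174 175 174 173 171 170
 169 162 129]
[120 119 120 120 120 120 100  57  51  52  53  52  52  52  50  51  51  51
  51  56  83  97 101 108 110 112 111 110 109 108 108 143 188 192 190 188
 187 190 189 186 186 188 185 182 183 182 180 179 179 180 176 149  92  59
  51  50  43  29  26  28]
0.95 [264.1, 70.3, 379.7, 176.0] (array([ 0.4811, -0.0334]), np.float64(0.8956378311937362))
0.89 [ 0.4827 -0.034   0.034 ]
[ 0.4801 -0.0338] 1.0598461627960205
[ 0.4802 -0.0338] 1.0594443082809448
[ 0.4801 -0.0337] 1.0601094961166382
```

```bash
python3 -m jog '[[0.051,-0.001,0,0],[0,0,0.045,0],[0,0,0.045,0],[0,0,0,0]]'
python3 -m jog '[[0,0,0.008,0],[0,0,0.008,0],[0,0,0,0]]'
```

```text
time: 9.45
tool_pos: [0.4763, -0.0339, 0.0571]
tcp_rot: [-0.001, -3.133, -0.002]
wrist_force: [0.0, -0.2, -0.3]
width: 0.61
grip_force: 37.2
time: 9.82
tool_pos: [0.4807, -0.0344, 0.0447]
tcp_rot: [0.001, 3.141, -0.0]
wrist_force: [0.9, 0.6, -0.6]
width: 0.612
grip_force: 37.2
```

```bash
python3 -m jog '[[0,0,0.005,0],[0,0,0.003,0],[0,0,0,0]]'
python3 -m jog '[[0,0,0.002,0],[0,0,0.002,0],[0,0,0,0]]'
```

```text
time: 10.2
tool_pos: [0.48, -0.0343, 0.036]
tcp_rot: [-0.001, -3.141, -0.0]
wrist_force: [0.1, 0.2, -0.6]
width: 0.609
grip_force: 37.2
time: 10.58
tool_pos: [0.4805, -0.0344, 0.0345]
tcp_rot: [-0.001, -3.141, -0.0]
wrist_force: [-7.1, 1.7, 18.0]
width: 0.613
grip_force: 39.0
```

```bash
python3 -m jog '[[0,0,-0.001,0],[0,0,0,0],[0,0,0,0],[0,0,-0.03,0],[0,0,-0.06,0]]' 0.78 35
python3 -m jog '[[-0.021,0.046,0,0],[-0.021,0.046,0,0],[-0.021,0.046,-0.02,0],[-0.021,0.046,-0.02,0],[-0.021,0.046,-0.02,0]]'
python3 -m jog '[[0,0,0,0],[0,0,0,0]]'
cat > m2.py <<'E'
from h import *
import sys
np.set_printoptions(precision=4,suppress=True)
i,im=snap("wrist",sys.argv[1]);print(bot.read_state()["tool_pos"])
for t,z in(("cup_ringed",0),("ring_center",.034)):
    for r in bot.spot_point("wrist",t)[:1]:print(t,round(r["conf"],2),r["pixel"],at(i,r["pixel"],z))
for r in bot.regions_of("wrist","cup_ringed")[:1]:print(r["conf"],r["box"],fit(i,r["pixels"]*1.,.585,.195,CUP))
g=cv2.GaussianBlur(im.max(2),(0,0),.7)
for th in(50,70):
    m=cv2.morphologyEx(blob(g<th,i,(.57,.197,.0)),cv2.MORPH_CLOSE,np.ones((15,15)));print(th,m.sum(),fit(i,m,.585,.195,CUP))
E
python3 m2.py wrist6
```

```text
time: 11.2
tool_pos: [0.4772, -0.034, 0.121]
tcp_rot: [-0.001, -3.134, -0.001]
wrist_force: [1.2, -0.2, 0.9]
width: 0.776
grip_force: 0.0
time: 11.82
tool_pos: [0.5857, 0.197, 0.1833]
tcp_rot: [-0.001, -3.141, 0.001]
wrist_force: [-0.0, -0.4, 0.1]
width: 0.78
grip_force: 0.0
time: 12.08
tool_pos: [0.5847, 0.1953, 0.1823]
tcp_rot: [-0.0, -3.14, 0.002]
wrist_force: [-0.5, -1.3, -0.1]
width: 0.781
grip_force: 0.0
[0.5843 0.1947 0.1819]
cup_ringed 0.9 [178.7, 325.9] [0.5825 0.1989 0.    ]
ring_center 0.65 [189.1, 316.0] [0.5848 0.1898 0.034 ]
0.58 [284.7, 140.9, 366.9, 217.6] (array([0.5843, 0.1981]), np.float64(0.960273423489947))
50 3478.0 (array([0.5854, 0.1977]), np.float64(0.670485214937925))
70 3728.0 (array([0.5852, 0.1988]), np.float64(0.7177723353432738))
```

View pics/wrist6.png

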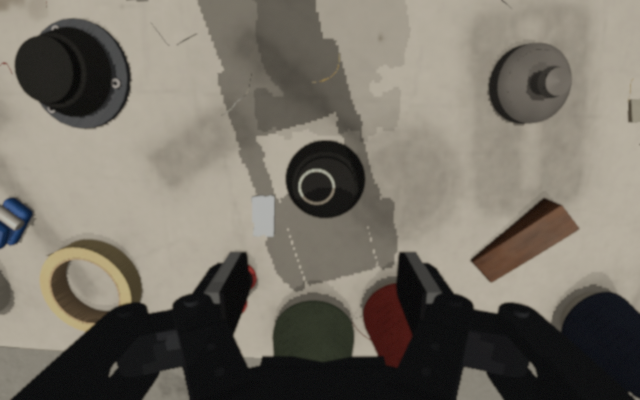

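The picture shows the ringed cup at (179,325) with its ring at (187,317), offset toward -y, and the plain cup sitting level on the former. The bottles behind are near the gripper, so I'll check clearance before descending.

```bash
python3 - <<'E'
from h import *
np.set_printoptions(precision=4,suppress=True)
i=bot.camera_info("top")
for n,p in(("red near",(153,258)),("green near",(147,289)),("spool",(160,316))):
    print(n,[at(i,p,z) for z in(0,.06,.12)])
j=bot.camera_info("scene")
for n,p in(("red base",(145,325)),("red top",(103,325)),("green base",(157,350)),("green top",(113,352))): print(n,at(j,p,0))
i=bot.camera_info("wrist");print("green near edge",[at(i,(293,313),z) for z in(.1,.15)],"red",[at(i,(285,383),z) for z in(.1,.15)])
E
```

```text
red near [array([0.694 , 0.2755, 0.    ]), array([0.6808, 0.2656, 0.06  ]), array([0.6676, 0.2557, 0.12  ])]
green near [array([0.714 , 0.1844, 0.    ]), array([0.6997, 0.1795, 0.06  ]), array([0.6855, 0.1746, 0.12  ])]
spool [array([0.6767, 0.1036, 0.    ]), array([0.6644, 0.1031, 0.06  ]), array([0.6522, 0.1027, 0.12  ])]
red base [0.7196 0.2641 0.    ]
red top [0.8699 0.4303 0.    ]
green base [0.7401 0.1748 0.    ]
green top [0.9011 0.3285 0.    ]
green near edge [array([0.6493, 0.1872, 0.1   ]), array([0.6191, 0.1889, 0.15  ])] red [array([0.6427, 0.2399, 0.1   ]), array([0.614 , 0.2298, 0.15  ])]
```

```bash
python3 -m jog '[[0,0.0025,0.05,0],[0,0,0.05,0],[0,0,0.035,0],[0,0,0,0],[0,0,0,0]]' 0.74
python3 m2.py wrist7

```

```text
time: 12.9
tool_pos: [0.5863, 0.1978, 0.0496]
tcp_rot: [0.002, 3.14, 0.001]
wrist_force: [-0.2, -0.4, 1.0]
width: 0.738
grip_force: 0.0
[0.5871 0.1981 0.0505]
cup_ringed 0.89 [223.5, 322.9] [0.5839 0.1984 0.    ]
50 9623.0 (array([0.585 , 0.1982]), np.float64(0.6867837759920286))
70 10018.0 (array([0.5846, 0.1985]), np.float64(0.7143997796201804))
```

```bash
python3 -m jog '[[0.0005,0,0.015,0],[0,0,0.01,0],[0,0,0,0],[0,0,0,0]]' 0.72
```

```text
time: 13.6
tool_pos: [0.5847, 0.198, 0.0229]
tcp_rot: [-0.001, -3.141, 0.0]
wrist_force: [0.5, 0.5, 0.5]
width: 0.72
grip_force: 0.0
```

```bash
python3 -m jog '[[0,0,0.002,0],[0,0,0,0]]'
python3 -m jog '[[0,0,0,0],[0,0,0,0],[0,0,0,0]]' 0.4 35
```

```text
time: 13.85
tool_pos: [0.585, 0.1981, 0.0213]
tcp_rot: [0.001, 3.141, 0.0]
wrist_force: [-0.2, 0.8, -0.4]
width: 0.721
grip_force: 0.0
time: 14.22
tool_pos: [0.5853, 0.1982, 0.0219]
tcp_rot: [0.001, 3.141, 0.0]
wrist_force: [-0.4, -0.1, 3.6]
width: 0.613
grip_force: 36.7
```

```bash
python3 -m jog '[[0,0,-0.02,0],[0,0,-0.06,0],[0,0,-0.05,0],[0.021,-0.0465,0,0],[0.021,-0.0465,0,0]]'
python3 -m jog '[[0.021,-0.0465,0,0],[0.021,-0.0465,0,0],[0.02,-0.0465,0,0],[0,0,0,0],[0,0,0,0]]'
python3 - <<'E'
from h import *
np.set_printoptions(precision=4,suppress=True)
i,im=snap("wrist","wrist8");s=bot.read_state();print(s["tool_pos"],s["wrist_force"],s["grip_force"])
for t,z in(("cup_ringed",.13),("ring_center",.164),("tester",.012),("stand",0)):
    for r in bot.spot_point("wrist",t)[:1]:print(t,round(r["conf"],2),r["pixel"],at(i,r["pixel"],z))
i,im=snap("scene","scene8")
cv2.imwrite("pics/scene8c.png",cv2.resize(im[150:330,230:430,::-1],None,fx=3,fy=3,interpolation=2))
E
```

```text
time: 14.85
tool_pos: [0.5433, 0.1046, 0.1537]
tcp_rot: [-0.001, 3.138, 0.0]
wrist_force: [-0.1, 0.2, -1.0]
width: 0.613
grip_force: 37.0
time: 15.48
tool_pos: [0.4812, -0.0342, 0.1521]
tcp_rot: [0.003, 3.14, 0.001]
wrist_force: [-0.4, 0.0, -1.5]
width: 0.611
grip_force: 37.1
[ 0.4813 -0.0338  0.1519] [-0.3214  0.2779 -0.5186] 37.071579694747925
cup_ringed 0.56 [243.1, 325.5] [ 0.4799 -0.0323  0.13  ]
ring_center 0.62 [274.6, 305.3] [ 0.4801 -0.0413  0.164 ]
tester 0.23 [73.6, 286.6] [ 0.3852 -0.062   0.012 ]
stand 0.65 [154.4, 158.8] [ 0.4503 -0.1793  0.    ]
```

View pics/scene8c.png

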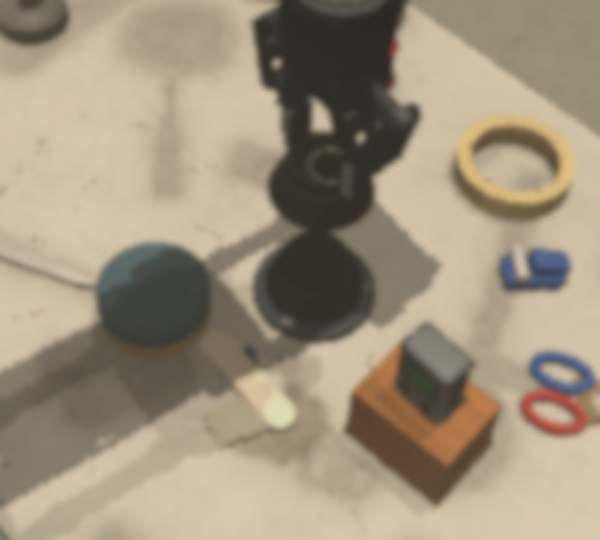

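The crop shows the plain cup seated on the former and the ringed cup held directly above it, with the tester upright in its stand. Now I'll nest the ringed cup.

```bash
python3 -m jog '[[0,0,0.045,0],[0,0,0.03,0],[0,0,0,0],[0,0,0,0]]'
python3 -m jog '[[0,0,0.01,0],[0,0,0.01,0],[0,0,0,0],[0,0,0,0]]'
```

```text
time: 16.27
tool_pos: [0.4817, -0.0341, 0.0772]
tcp_rot: [0.0, 3.141, -0.0]
wrist_force: [0.9, 0.1, -0.3]
width: 0.611
grip_force: 37.1
time: 16.77
tool_pos: [0.4807, -0.0344, 0.0562]
tcp_rot: [-0.001, -3.141, -0.0]
wrist_force: [-0.2, -1.0, -0.3]
width: 0.61
grip_force: 37.1
```

```bash
python3 -m jog '[[0,0,0.004,0],[0,0,0.002,0],[0,0,0,0]]'
python3 -m jog '[[0,0,0.002,0],[0,0,0.001,0],[0,0,0,0]]'
```

```text
time: 17.15
tool_pos: [0.4806, -0.0343, 0.0501]
tcp_rot: [-0.001, -3.141, -0.0]
wrist_force: [-0.2, -0.1, -1.0]
width: 0.61
grip_force: 37.1
time: 17.52
tool_pos: [0.4809, -0.0344, 0.0497]
tcp_rot: [-0.001, -3.141, -0.0]
wrist_force: [-8.7, 0.7, 18.6]
width: 0.606
grip_force: 38.9
```

```bash
python3 -m jog '[[0,0,-0.001,0],[0,0,0,0],[0,0,0,0],[0,0,-0.04,0],[0,0,-0.06,0]]' 0.85 20
python3 -m jog '[[-0.025,-0.038,-0.05,0],[-0.025,-0.038,-0.04,0],[0,0,0,0],[0,0,0,0]]'
python3 - <<'E'
from h import *
np.set_printoptions(precision=4,suppress=True)
bot.read_camera("wrist")
i,im=snap("wrist","wrist9");s=bot.read_state();print(s["tool_pos"],s["wrist_force"],s["width"])
for t,z in(("cup_ringed",.028),("cup_plain",.014),("ring_center",.062),("tester",.012),("stand",0),("tester_foot",.012)):
    for r in bot.spot_point("wrist",t)[:1]:print(t,round(r["conf"],2),r["pixel"],at(i,r["pixel"],z))
for c in("top","scene"):
  j,_=snap(c)
  for t,z in(("ring_center",.062),("tester",.012),("stand",0)):
    for r in bot.spot_point(c,t)[:1]:print(c,t,round(r["conf"],2),r["pixel"],at(j,r["pixel"],z))
E
```

```text
time: 18.15
tool_pos: [0.4784, -0.0341, 0.1467]
tcp_rot: [-0.001, -3.135, -0.001]
wrist_force: [0.2, 0.7, 0.2]
width: 0.849
grip_force: 0.0
time: 18.65
tool_pos: [0.528, -0.1073, 0.2334]
tcp_rot: [-0.002, -3.14, -0.001]
wrist_force: [0.1, 0.7, -0.1]
width: 0.852
grip_force: 0.0
[ 0.527  -0.1066  0.2323] [-0.5949  0.2808 -0.1569] 0.8505503139383288
cup_ringed 0.97 [132.2, 393.5] [ 0.4812 -0.0338  0.028 ]
ring_center 0.58 [34.4, 366.3] [ 0.3955 -0.0683  0.062 ]
tester 0.65 [100.3, 254.6] [ 0.4493 -0.1767  0.012 ]
stand 0.71 [103.2, 254.9] [ 0.4521 -0.1789  0.    ]
top ring_center 0.84 [226.5, 367.6] [ 0.4814 -0.0426  0.062 ]
top tester 0.45 [235.7, 411.6] [ 0.4588 -0.1765  0.012 ]
top stand 0.62 [241.9, 411.3] [ 0.4408 -0.1786  0.    ]
scene ring_center 0.7 [238.3, 337.3] [ 0.4701 -0.0504  0.062 ]
scene tester 0.94 [292.9, 368.4] [ 0.4481 -0.1774  0.012 ]
scene stand 0.91 [293.3, 369.0] [ 0.4542 -0.1753  0.    ]
```

View pics/wrist9.png

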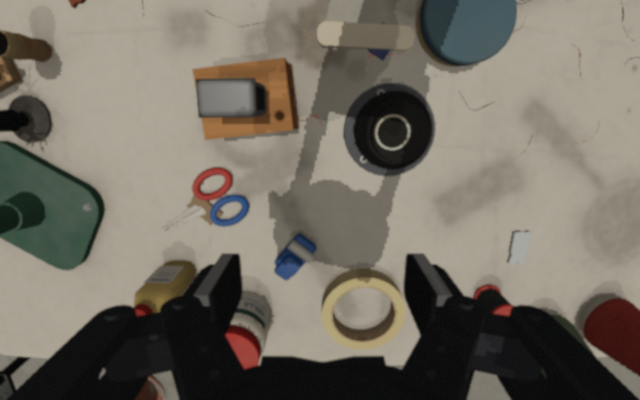

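The picture shows the ring at (132,392) on the nested stack, concentric with the flange. The tester's top is at about (98,228) in the stand, which is turned a few degrees. Next I'll measure the tester's yaw and position, and the ring centre.

```bash
python3 - <<'E'
from h import *
np.set_printoptions(precision=4,suppress=True)
i=bot.camera_info("wrist");im=cv2.imread("pics/wrist9.png");hsv=cv2.cvtColor(im,cv2.COLOR_BGR2HSV)
# ring: bright pixels near
g=im.max(2).astype(int);sub=np.zeros_like(g,bool);sub[110:155,368:416]=True
m=(g>95)&sub;n,l,st,ce=cv2.connectedComponentsWithStats(m.astype(np.uint8),connectivity=8)
for k in range(1,n):
    if st[k,4]>40:
        ys,xs=np.nonzero(l==k);e=cv2.fitEllipse(np.c_[xs,ys].astype(np.float32));print("ring",st[k],e,at(i,(e[0][1],e[0][0]),.062))
# stand orange
m=((hsv[...,1]>110)&(hsv[...,0]<20)).astype(np.uint8);m[:,:180]=0;m[:,310:]=0;m[:50]=0;m[150:]=0
m=cv2.morphologyEx(m,cv2.MORPH_OPEN,np.ones((3,3)))
c=max(cv2.findContours(m,0,1)[0],key=cv2.contourArea);h=cv2.convexHull(c);q=cv2.approxPolyDP(h,4,True)[:,0];print("stand hull",q.tolist())
r=cv2.minAreaRect(h);print(r)
# tester grey top: low saturation, mid brightness
m=((hsv[...,1]<40)&(g>70)&(g<150)).astype(np.uint8);m[:,:190]=0;m[:,265:]=0;m[:74]=0;m[120:]=0
m=cv2.morphologyEx(m,cv2.MORPH_OPEN,np.ones((3,3)))
c=max(cv2.findContours(m,0,1)[0],key=cv2.contourArea);b=cv2.minAreaRect(c);P=np.array([at(i,(p[1],p[0]),.118) for p in cv2.boxPoints(b)]);print(b,P,P.mean(0),[np.linalg.norm(P[k]-P[k-1]) for k in range(4)])
for k in range(4):
    d=P[k]-P[k-1];print(np.degrees(np.arctan2(d[1],d[0])))
print(g[98,185:275:3],hsv[98,185:275:3,1])
print([ (tuple(p),at(i,(p[1],p[0]),.058)[:2].round(4)) for p in q.tolist()])
E
```

```text
ring [375 118  36  33 267] ((392.1778869628906, 131.89202880859375), (32.47043228149414, 34.1264533996582), 31.208755493164062) [ 0.4809 -0.0427  0.062 ]
stand hull [[290, 65], [297, 127], [205, 137], [194, 70], [275, 59]]
((245.8661651611328, 98.97396850585938), (72.6886215209961, 96.91815948486328), 82.56858825683594)
((224.8657989501953, 97.3038330078125), (36.01387405395508, 57.74786376953125), 88.36341857910156) [[ 0.4385 -0.2006  0.118 ]
 [ 0.438  -0.1577  0.118 ]
 [ 0.4638 -0.1582  0.118 ]
 [ 0.4644 -0.2022  0.118 ]] [ 0.4512 -0.1797  0.118 ] [np.float64(0.02602666664842494), np.float64(0.04293708938468472), np.float64(0.02576189617152755), np.float64(0.04399664551207653)]
176.52573300308987
90.62191157176511
-1.1577427628752601
-89.10368106087344
[172 171 170 168 115 106 122 123 124 126 127 128 130 131 132 133 134 135
 136 136 138 132 105  65  18  15  17  65 125 148] [ 31  33  33  32  33  12  13  12  12  14  12  12  14  14  14  12  13  13
  13  13  13  14  12  12  28  34  15 126 149 146]
[((290, 65), array([ 0.4221, -0.136 ])), ((297, 127), array([ 0.4767, -0.1308])), ((205, 137), array([ 0.4853, -0.218 ])), ((194, 70), array([ 0.4251, -0.223 ])), ((275, 59), array([ 0.4169, -0.1492]))]
```

```bash
python3 -m jog '[[0.038,-0.0365,0,0],[0.038,-0.0365,0,0],[0,0,0,0]]' 0.85 20
python3 -m jog '[[0,0,0.04,0],[0,0,0.02,0],[0,0,0,0],[0,0,0,0]]'
python3 - <<'E'
from h import *
np.set_printoptions(precision=4,suppress=True)
i,im=snap("wrist","wrist10");s=bot.read_state();print(s["tool_pos"],s["wrist_force"])
hsv=cv2.cvtColor(im,cv2.COLOR_RGB2HSV);g=im.max(2).astype(int)
print([proj(i,(x,y,.118)) for x,y in((.437,-.2017),(.437,-.1577),(.465,-.1577),(.465,-.2017))])
r,c=proj(i,(.451,-.179,.118)).astype(int);print(r,c,g[r,c-80:c+80:4],g[max(r-60,0):r+60:4,c])
m=((hsv[...,1]<40)&(g>70)&(g<160)).astype(np.uint8);m[:,:c-65]=0;m[:,c+65:]=0;m[:max(r-50,0)]=0;m[r+50:]=0
m=cv2.morphologyEx(m,cv2.MORPH_OPEN,np.ones((5,5)))
n,l=cv2.connectedComponents(m);k=(l==l[r,c]).astype(np.uint8)
ct=max(cv2.findContours(k,0,1)[0],key=cv2.contourArea);b=cv2.minAreaRect(ct);P=np.array([at(i,(p[1],p[0]),.118) for p in cv2.boxPoints(b)]);print(b,P,P.mean(0))
E
```

```text
time: 19.82
tool_pos: [0.4508, -0.1822, 0.2345]
tcp_rot: [-0.007, -3.141, 0.001]
wrist_force: [-0.5, -0.2, -0.5]
width: 0.849
grip_force: 0.0
time: 20.32
tool_pos: [0.4538, -0.1804, 0.1755]
tcp_rot: [0.0, 3.14, -0.001]
wrist_force: [-0.8, -0.7, -0.4]
width: 0.849
grip_force: 0.0
[ 0.454  -0.1806  0.1759] [0.3035 0.8585 0.0252]
[array([197.0564, 287.2441]), array([196.9821, 358.7747]), array([239.282 , 357.4729]), array([239.3503, 288.6098])]
218 324 [180 177 177 176 127 116 112 107 109 110 111 109  60  79  84  85  85  84
  84  84  85  84  84  84  84  85  85  82  69  98 110 109 109 110 115 116
 118 119 120 120] [ 80  76  76  84  85  46  38  51  32  58 107  82  87  86  86  85  84  83
  78  60 102 103 102 103 101 100 102 104 102 109]
((325.9999694824219, 213.0), (63.99999237060547, 35.99999237060547), -0.0) [[ 0.4593 -0.1981  0.118 ]
 [ 0.4357 -0.1975  0.118 ]
 [ 0.4357 -0.1582  0.118 ]
 [ 0.4593 -0.1575  0.118 ]] [ 0.4475 -0.1778  0.118 ]
```

```bash
python3 -m jog '[[0.001,0.001,0.05,0],[0,0,0.035,0],[0,0,0.012,0],[0,0,0,0],[0,0,0,0]]'
```

```text
time: 21.0
tool_pos: [0.4534, -0.1802, 0.0795]
tcp_rot: [0.001, 3.138, -0.002]
wrist_force: [0.2, 0.3, 0.6]
width: 0.847
grip_force: 0.0
```

```bash
python3 -m jog '[[0.001,0.001,0.002,0],[0,0,0,0],[0,0,0,0]]'
python3 -m jog '[[0,0,0,0],[0,0,0,0],[0,0,0,0],[0,0,0,0],[0,0,0,0]]' 0.3 40
```

```text
time: 21.38
tool_pos: [0.4509, -0.1785, 0.0759]
tcp_rot: [0.001, 3.141, -0.0]
wrist_force: [0.6, 0.2, -0.9]
width: 0.851
grip_force: 0.0
time: 22.0
tool_pos: [0.451, -0.1786, 0.0757]
tcp_rot: [0.001, 3.141, -0.0]
wrist_force: [0.2, -1.1, 2.4]
width: 0.512
grip_force: 41.3
```

```bash
python3 -m jog '[[0,0,-0.01,0],[0,0,-0.03,0],[0,0,-0.03,0],[0,0,-0.03,0],[0,0,0,0]]'
python3 -m jog '[[0,0,0,0]]'
python3 - <<'E'
from h import *
np.set_printoptions(precision=4,suppress=True)
i,im=snap("wrist","wrist11");s=bot.read_state();print(s["tool_pos"],s["tcp_rot"],s["wrist_force"],s["torque"],s["grip_force"],s["width"])
z=s["tool_pos"][2]-.0757+.012
for c in("wrist","scene","top"):
  j,_=snap(c)
  for t in("tester","tester_foot"):
    for r in bot.spot_point(c,t)[:1]:print(c,t,round(r["conf"],2),r["pixel"],at(j,r["pixel"],z))
print("foot z",z)
E
```

```text
time: 22.62
tool_pos: [0.4525, -0.1792, 0.1782]
tcp_rot: [0.001, 3.136, -0.004]
wrist_force: [0.9, -1.1, -2.6]
width: 0.507
grip_force: 43.5
time: 22.75
tool_pos: [0.4499, -0.178, 0.1744]
tcp_rot: [-0.001, -3.14, -0.001]
wrist_force: [-0.6, 0.0, -2.8]
width: 0.513
grip_force: 43.5
[ 0.4495 -0.1779  0.1738] [-0.0013 -3.1388 -0.002 ] [ 0.1287 -0.1904 -3.2205] [ 0.0162  0.0322 -0.0231] 43.541606068611145 0.5109741646141521
wrist tester 0.93 [220.9, 321.2] [ 0.4501 -0.1782  0.1101]
wrist tester_foot 0.78 [218.6, 322.1] [ 0.4485 -0.1777  0.1101]
scene tester 0.71 [268.8, 372.8] [ 0.4462 -0.1756  0.1101]
scene tester_foot 0.93 [269.7, 374.4] [ 0.4471 -0.1791  0.1101]
foot z 0.11007625543766938
```

```bash
python3 -m jog '[[-0.0075,0.034,0,0],[-0.0075,0.034,0,0],[-0.0075,0.034,0.01,0],[-0.0075,0.034,0.015,0],[0,0,0,0]]'
python3 -m jog '[[0,0,0,0],[0,0,0,0]]'
python3 - <<'E'
from h import *
np.set_printoptions(precision=4,suppress=True)
i,im=snap("wrist","wrist12");s=bot.read_state();print(s["tool_pos"],s["tcp_rot"],s["wrist_force"],s["grip_force"])
z=s["tool_pos"][2]-.0637
j,sc=snap("scene");a=cv2.resize(sc[190:270,290:390,::-1],None,fx=4,fy=4,interpolation=2)
cv2.imwrite("pics/both.png",np.hstack([a,im[80:400,120:510,::-1]]))
for c in("wrist","scene","top"):
  k=bot.camera_info(c)
  if c=="top":snap(c)
  for t,h in(("tester_foot",z),("ring_center",.062)):
    for r in bot.spot_point(c,t)[:1]:print(c,t,round(r["conf"],2),r["pixel"],at(k,r["pixel"],h))
E
```

```text
time: 23.88
tool_pos: [0.48, -0.0405, 0.1492]
tcp_rot: [0.004, -3.139, -0.001]
wrist_force: [-0.4, -0.4, -2.1]
width: 0.513
grip_force: 43.6
time: 24.12
tool_pos: [0.4812, -0.0434, 0.1511]
tcp_rot: [0.003, 3.141, -0.001]
wrist_force: [0.4, -0.5, -1.7]
width: 0.512
grip_force: 43.6
[ 0.4812 -0.0434  0.1511] [ 0.0032  3.1405 -0.0006] [-0.2039 -0.5385 -1.5787] 43.64173650741577
wrist tester_foot 0.94 [218.6, 322.6] [ 0.4804 -0.0429  0.0874]
wrist ring_center 0.78 [208.5, 323.5] [ 0.4814 -0.0423  0.062 ]
scene tester_foot 0.81 [228.5, 339.4] [ 0.4785 -0.0462  0.0874]
scene ring_center 0.91 [236.0, 336.6] [ 0.4734 -0.0446  0.062 ]
top ring_center 0.61 [227.3, 366.7] [ 0.4792 -0.0402  0.062 ]
```

View pics/both.png

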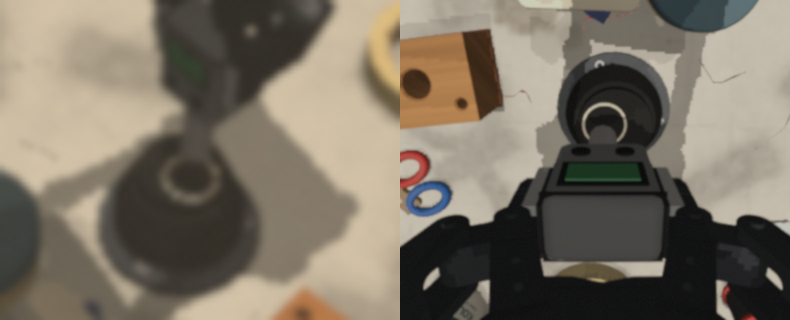

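The left half shows the nose above the chalk ring, with the body upright. The right half shows the nose at about (130,602) in the crop, in front of the body and over the ring. I'll do a quick numeric check of the nose edge, then go down.

```bash
python3 - <<'E'
from h import *
np.set_printoptions(precision=3,suppress=True)
i=bot.camera_info("wrist");s=bot.read_state();t=s["tool_pos"];print(t)
print("foot front",proj(i,(t[0]-.009,t[1],t[2]-.0637)),"L/R",proj(i,(t[0],t[1]-.009,t[2]-.0637)),proj(i,(t[0],t[1]+.009,t[2]-.0637)),"pin",proj(i,(t[0]-.0025,t[1],t[2]-.0687)))
im=cv2.imread("pics/wrist12.png");g=im.max(2).astype(int)
print("col322 rows190-230",g[180:230:2,322]);print("row212",g[214,290:356:2]);print("row218",g[220,290:356:2])
E
python3 -m jog '[[0,0,0.01,0],[0,0,0.006,0],[0,0,0,0],[0,0,0,0]]'
```

```text
[ 0.481 -0.043  0.151]
foot front [206.387 321.867] L/R [219.742 307.985] [219.689 335.821] pin [213.65  321.905]
col322 rows190-230 [ 42 117 183 115  40  38  38  32  23  23  21  24  37  63  67  67  68  69
  69  69  68  66  55  49  50]
row212 [ 49  26  17  25  26  28  35 109 144  84  57  67  69  69  67  69  69  69
  68  71  71  69  65  41  29  85 142 100  32  27  26  26  26]
row218 [ 64  57  46  24  18  24  23  29  31  56  66  68  68  69  69  69  68  70
  69  71  72  70  69  95 125  72  31  27  29  29  26  28  29]
time: 25.08
tool_pos: [0.4808, -0.0424, 0.1344]
tcp_rot: [-0.001, -3.141, -0.0]
wrist_force: [-0.2, -0.1, -1.9]
width: 0.511
grip_force: 43.6
```

```bash
python3 -m jog '[[0,0,0.003,0],[0,0,0.002,0],[0,0,0,0]]'
python3 -m jog '[[0,0,0.002,0],[0,0,0,0]]'
```

```text
time: 25.45
tool_pos: [0.4811, -0.0425, 0.1298]
tcp_rot: [0.001, 3.141, -0.0]
wrist_force: [-0.6, -0.2, 0.7]
width: 0.512
grip_force: 43.8
time: 25.7
tool_pos: [0.4811, -0.0425, 0.1278]
tcp_rot: [0.001, 3.141, -0.0]
wrist_force: [-0.8, 0.6, 1.8]
width: 0.512
grip_force: 44.0
```

```bash
python3 -m jog '[[0,0,0.0015,0],[0,0,0,0]]'
python3 -m jog '[[0,0,0.0007,0],[0,0,0,0]]'
```

```text
time: 25.95
tool_pos: [0.4812, -0.0425, 0.1263]
tcp_rot: [0.001, 3.141, -0.0]
wrist_force: [-0.7, -0.1, 2.8]
width: 0.51
grip_force: 44.1
time: 26.2
tool_pos: [0.4812, -0.0425, 0.1257]
tcp_rot: [0.001, 3.141, -0.0]
wrist_force: [-0.9, -0.3, 5.1]
width: 0.511
grip_force: 44.6
```

```bash
python3 -m jog '[[0,0,0.0004,0],[0,0,0,0],[0,0,0,0]]'
python3 - <<'E'
from h import *
np.set_printoptions(precision=4,suppress=True)
for k in range(4):
    bot.read_camera("scene");s=bot.read_state();print(s["time"],s["tool_pos"],s["tcp_rot"],s["wrist_force"],s["torque"],s["grip_force"])
E
```

```text
time: 26.58
tool_pos: [0.4812, -0.0425, 0.1257]
tcp_rot: [0.001, 3.141, -0.0]
wrist_force: [-2.3, 0.1, 7.4]
width: 0.508
grip_force: 44.8
26.625 [ 0.4813 -0.0425  0.1257] [ 0.0013  3.1408 -0.0001] [-1.0748  0.2822  6.6279] [0.077  0.3473 0.0045] 44.792062640190125
26.675 [ 0.4813 -0.0425  0.1257] [ 0.0013  3.1408 -0.0002] [-1.4411  0.1799  6.6751] [ 0.0683  0.2854 -0.0445] 44.791207909584045
26.725 [ 0.4813 -0.0426  0.1257] [ 0.0013  3.1407 -0.0002] [-2.2285  0.43    7.706 ] [0.101  0.3479 0.0079] 44.79207694530487
26.775 [ 0.4813 -0.0425  0.1257] [ 0.0012  3.1407 -0.0002] [-1.1836  0.1999  7.6166] [0.1505 0.3728 0.0813] 44.793017506599426
```

```bash
python3 -c "
from workcell import bot
print(bot.finish_job())"
```

```text
the job is handed in; nothing more can be done
None
```

The job is handed in at about 27 s: both cups went home at the expected heights (plain cup over the former, ringed cup over it), and the tester is still held upright with its foot inside the chalk ring. It presses with about 9 N and stopped at the height expected for a flush foot and a fully pushed-in pin.

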